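# Weed out the weak bag clip

### The job

One of the four white bag clips on the pantry's packing table has lost its spring: squeezed by the handles it gives way easily and stays open. Find it by squeezing, leave it squeezed open, and set it upright in either lane of the plywood rack, lined up with the lane and wholly between its walls, put down and not dropped. Leave the three sound clips standing shut where they are, and do not disturb the cans, jar, tin, lid and tape around them.

Things in the scene. Friction and masses are not known exactly. Their poses are not given: they have to be found in the camera images.
- clip_a: white plastic bag clip, one of four alike, standing on its two end cheeks, handles up in a V; 60 mm long in y, 30 wide in x, 53 high, about 50 g. Origin: centre of its underside. z up; y along its hinge; x the way its handles are squeezed. The cheeks' flat outer faces face +y and -y, 60 mm apart, 22 mm wide, 34 high from the underside; handles and jaws lie between them. One of the four is weak: to be felt
- clip_b: white plastic bag clip, one of four alike, standing on its two end cheeks, handles up in a V; 60 mm long in y, 30 wide in x, 53 high, about 50 g. Origin: centre of its underside. z up; y along its hinge; x the way its handles are squeezed. The cheeks' flat outer faces face +y and -y, 60 mm apart, 22 mm wide, 34 high from the underside; handles and jaws lie between them. One of the four is weak: to be felt
- clip_c: white plastic bag clip, one of four alike, standing on its two end cheeks, handles up in a V; 60 mm long in y, 30 wide in x, 53 high, about 50 g. Origin: centre of its underside. z up; y along its hinge; x the way its handles are squeezed. The cheeks' flat outer faces face +y and -y, 60 mm apart, 22 mm wide, 34 high from the underside; handles and jaws lie between them. One of the four is weak: to be felt
- clip_d: white plastic bag clip, one of four alike, standing on its two end cheeks, handles up in a V; 60 mm long in y, 30 wide in x, 53 high, about 50 g. Origin: centre of its underside. z up; y along its hinge; x the way its handles are squeezed. The cheeks' flat outer faces face +y and -y, 60 mm apart, 22 mm wide, 34 high from the underside; handles and jaws lie between them. One of the four is weak: to be felt
- handles_a (a point): point midway between this clip's two round-edged handle ends, 50 mm above its underside; they are 46 mm long in y and 30 mm apart in x over their outsides, 18 mm when squeezed to the stop. A sound clip does not give below about 11 N and springs shut when let go; a weak one gives at 2 to 5 N, all the way, and stays squeezed, jaws open, when let go
- handles_b (a point): point midway between this clip's two round-edged handle ends, 50 mm above its underside; they are 46 mm long in y and 30 mm apart in x over their outsides, 18 mm when squeezed to the stop. A sound clip does not give below about 11 N and springs shut when let go; a weak one gives at 2 to 5 N, all the way, and stays squeezed, jaws open, when let go
- handles_c (a point): point midway between this clip's two round-edged handle ends, 50 mm above its underside; they are 46 mm long in y and 30 mm apart in x over their outsides, 18 mm when squeezed to the stop. A sound clip does not give below about 11 N and springs shut when let go; a weak one gives at 2 to 5 N, all the way, and stays squeezed, jaws open, when let go
- handles_d (a point): point midway between this clip's two round-edged handle ends, 50 mm above its underside; they are 46 mm long in y and 30 mm apart in x over their outsides, 18 mm when squeezed to the stop. A sound clip does not give below about 11 N and springs shut when let go; a weak one gives at 2 to 5 N, all the way, and stays squeezed, jaws open, when let go
- lever_a (a joint): hinge of this clip's moving half (the half on its +x side): 0 rad jaws shut, as at the start; 0.42 rad handles squeezed to the stop, jaws wide open. Squeezed open, the clip reaches from -15 to +18 mm in its x and 56 mm up. Holding the clip by its end cheeks does not move this hinge
- lever_b (a joint): hinge of this clip's moving half (the half on its +x side): 0 rad jaws shut, as at the start; 0.42 rad handles squeezed to the stop, jaws wide open. Squeezed open, the clip reaches from -15 to +18 mm in its x and 56 mm up. Holding the clip by its end cheeks does not move this hinge
- lever_c (a joint): hinge of this clip's moving half (the half on its +x side): 0 rad jaws shut, as at the start; 0.42 rad handles squeezed to the stop, jaws wide open. Squeezed open, the clip reaches from -15 to +18 mm in its x and 56 mm up. Holding the clip by its end cheeks does not move this hinge
- lever_d (a joint): hinge of this clip's moving half (the half on its +x side): 0 rad jaws shut, as at the start; 0.42 rad handles squeezed to the stop, jaws wide open. Squeezed open, the clip reaches from -15 to +18 mm in its x and 56 mm up. Holding the clip by its end cheeks does not move this hinge
- rack: fixed plywood rack, 100 mm long in its x, 104 wide in its y: a 4 mm floor and three upright walls 4 mm thick along x, 66 mm high from the table, making two lanes 46 mm wide, open at both ends. No room for fingers outside a clip's handles; held by its end cheeks, the fingers pass along the lane. It stands left or right of the clips. Origin: centre of its underside; z up
- lane_0 (a point): centre of the rack's lane at its -y side, on the lane's floor, 4 mm above the table; axes as the rack's: x along the lane
- lane_1 (a point): centre of the rack's lane at its +y side, on the lane's floor, 4 mm above the table; axes as the rack's: x along the lane
- carton: fixed shallow cardboard carton with two flat tins in it, 150 mm by 110 mm, 45 mm high, on the side away from the rack; not used. Origin: centre of its underside
- flat_tin: flat food tin, 66 mm across, 36 high, standing; origin at the centre of its underside; a bystander
- tape_roll: cardboard-brown roll of tape lying flat, 54 mm across, 22 high; origin at the centre of its underside; a bystander
- jar_lid: loose brass jar lid, 68 mm across, 12 high; origin at the centre of its underside; a bystander
- soup_can_1: food can, 66 mm across, 82 high, standing at the far side; origin at the centre of its underside; a bystander
- soup_can_2: food can, 66 mm across, 82 high, standing at the far side; origin at the centre of its underside; a bystander
- soup_can_3: food can, 66 mm across, 82 high, standing at the far side; origin at the centre of its underside; a bystander
- jar: closed glass jar with brass cap, 66 mm across, 85 high; origin at the centre of its underside; a bystander

How it is judged:
By the outcome, as a careful person would: the job done as asked, in the order asked, and still so for the second after the job is handed in, with the robot touching nothing.
It also fails if it takes over 67 s, if anything falls off the work surface, if the arm or the gripper's body presses on something with over 40 N, if the wrist force passes 120 N, or if a joint passes its speed limit or range.

### The arm

A 6-joint arm with a two-finger parallel gripper is mounted at the origin on the work surface. World frame = base frame: x ahead of the robot, y to its left, z up, the work surface at z = 0. Lengths are in mm, angles in rad, forces in N, time in s.
With the tool pointing down it reaches from about 375 to 825 mm from the base axis. Payload 5.5 kg.
Tool frame: the origin (TCP) lies on the centre line of the jaws, within the pads' length; the fingertips stand 8 mm ahead of it and the grasp point (between the pads) lies 11 mm behind it; z points along the fingers, y is the line along which they close (so a half turn about z gives the same grasp; the last joint's range is limited). The gripper opens to 85 mm and grips with 20 to 120 N. Pads are 22 mm wide; open, the fingers measure 114 mm over their backs; the gripper's body (76 mm by 85 mm) begins 54 mm behind the grasp point. The pads swing forward as they close: fully open they stand 13 mm farther back than shut.
Start: joints at [1.288, 0.314, -0.047, 1.21, 0, 1.571], TCP at [167.424, 576.163, 239.299] pointing down, gripper open.
Joint ranges: [-2.67, 2.67], [-0.69, 1.73], [-1.03, 1.25], [-2.08, 2.16], [-1.42, 1.45], [-3.14, 3.14]. Speed limits (rad/s): [2.39, 2.39, 3.01, 3.14, 3.14, 3.14].

### API

Orientations are given as [roll, pitch, yaw] about the fixed x, y, z axes, in that order (R = Rz(yaw) Ry(pitch) Rx(roll)).
In Python, from plant import * gives the robot as it stands. The module is installed in compiled form; this text tells all that it offers.
- The arm moves only by the tool play_rows, never from a script. Its argument "moves" is a list of rows, each a list of 7 numbers: the turn, a rotation vector about the world's x, y, z in rad, then the shift along the world's x, y, z in mm, then the finger opening in mm, from 0 to 85.4. In form: [[rx, ry, rz, dx, dy, dz, fingers], ...]. A call has 1 to 12 rows; each row is the pose to reach, as a shift and turn from the pose commanded when the call began; what a row does not reach only later rows make up. A row lasts 1/10 s, in which the tool goes at most 50 mm and 8.59 degrees, less where a joint would pass 70% of its speed; a pose out of reach is approached as far as the arm can. A call with a gripper value outside its range is refused whole. The fingers move at their own pace and stop on an object; the grip force is fixed at half the most. Time passes only in rows, so rows that repeat a pose let the fingers close. It gives the time, the measured TCP pose, the force, the opening and the grip force at its end, in the units of the state.
- get_obs(): the state, without advancing time (a new reading comes with each control period).
- read_camera(name): name is "scene" or "top"; returns a dict with "img" (384x512x3 uint8, red, green, blue), "z_map" (384x512 float32, mm along the optical axis (not along the pixel's ray), 0 where there is no reading), "mtx" (3x3 intrinsics, pixels), "T" (4x4, takes a point from camera to world coordinates). Camera axes: x right, y down, z forward; pixel columns grow to the right and rows downward; lengths in mm; the calibration is good to about 2 mm. A picture is of the moment at which its call begins.
- finish_job(): hands the job in; it is judged then, once.
The state is a dict: "time": time; "q": joint angles; "joint_velocities": joint speeds; "effort": joint torques, N m; "ee_pos": TCP position; "ee_rot": TCP orientation; "ft_force": force on the tool from outside, world axes, zero at the start; "ft_torque": the same for the moment, N m; "width": opening from 0.0 (shut) to 1.0 (fully open); "grip_force": force on a finger pad.
Only numpy, scipy, OpenCV 4.12 (cv2) and the standard library are available. Lean on these libraries where they do the work, as an engineer would, in place of code of your own. Each camera call takes 0.05 s, during which the arm holds its last target. There are 200 camera calls.

## Working session

There is one attempt and no reset: what is moved stays moved. The work goes in short steps, Python scripts to look and compute and a tool call to move; the robot and the scene stay as the last step left them, time stands still between calls to the robot, and variables do not carry over. Pictures are saved under pics/ and viewed, at most 10 in all, crops included, and the job is handed in when it is done.

Besides the shell and the picture viewer there is one more tool, called after "Request:" by a JSON object that holds its "fn" and its "kwargs". play_rows: Moves the arm, as the interface text tells. Its arguments: {"type":"object","properties":{"moves":{"type":"array"}},"required":["moves"]}

```bash
mkdir -p pics; cat > h.py <<'E'
from plant import *
import numpy as np, cv2
def cam(n):
    c=read_camera(n); return c
def pts(c):
    z=c["z_map"].astype(float); v,u=np.mgrid[:z.shape[0],:z.shape[1]]
    K=c["mtx"]; T=c["T"]
    P=np.stack([(u-K[0,2])/K[0,0]*z,(v-K[1,2])/K[1,1]*z,z],-1)
    W=P@T[:3,:3].T+T[:3,3]; W[z<=0]=np.nan
    return W
def save(n,img,s=1): cv2.imwrite("pics/"+n,cv2.resize(img[...,::-1],None,fx=s,fy=s))
E
python3 - <<'E'
from h import *
o=get_obs(); print({k:np.round(v,3) for k,v in o.items()})
for n in("top","scene"):
    c=cam(n); save(n+"0.png",c["img"],1.5); print(c["T"].round(2),c["mtx"])
    np.savez(n+"0.npz",W=pts(c),**c)
E
```

```text
{'time': np.float64(0.0), 'q': array([ 1.288,  0.314, -0.048,  1.21 ,  0.   ,  1.571]), 'joint_velocities': array([-0.001, -0.   ,  0.002, -0.001, -0.002,  0.001]), 'effort': array([-1.0000e-03, -5.3959e+01,  3.3975e+01,  1.9000e-02, -0.0000e+00,
       -0.0000e+00]), 'ee_pos': array([167.244, 575.605, 238.428]), 'ee_rot': array([-3.14 , -0.   ,  2.859]), 'ft_force': array([ 0.579, -0.297, -0.196]), 'ft_torque': array([ 0.046, -0.003, -0.017]), 'grip_force': np.float64(0.0), 'width': np.float64(1.001)}
[[-2.00000e-02 -1.00000e+00  7.00000e-02  5.30720e+02]
 [-1.00000e+00  2.00000e-02  2.00000e-02 -1.85300e+01]
 [-2.00000e-02 -7.00000e-02 -1.00000e+00  1.10928e+03]
 [ 0.00000e+00  0.00000e+00  0.00000e+00  1.00000e+00]] [[385.1375101    0.         258.54624617]
 [  0.         385.1375101  192.56310741]
 [  0.           0.           1.        ]]
[[-7.40000e-01  5.60000e-01 -3.70000e-01  9.91100e+02]
 [ 6.70000e-01  6.10000e-01 -4.20000e-01  4.46520e+02]
 [-1.00000e-02 -5.60000e-01 -8.30000e-01  1.00944e+03]
 [ 0.00000e+00  0.00000e+00  0.00000e+00  1.00000e+00]] [[412.35237386   0.         259.6683181 ]
 [  0.         412.35237386 189.72102991]
 [  0.           0.           1.        ]]
```

View pics/top0.png

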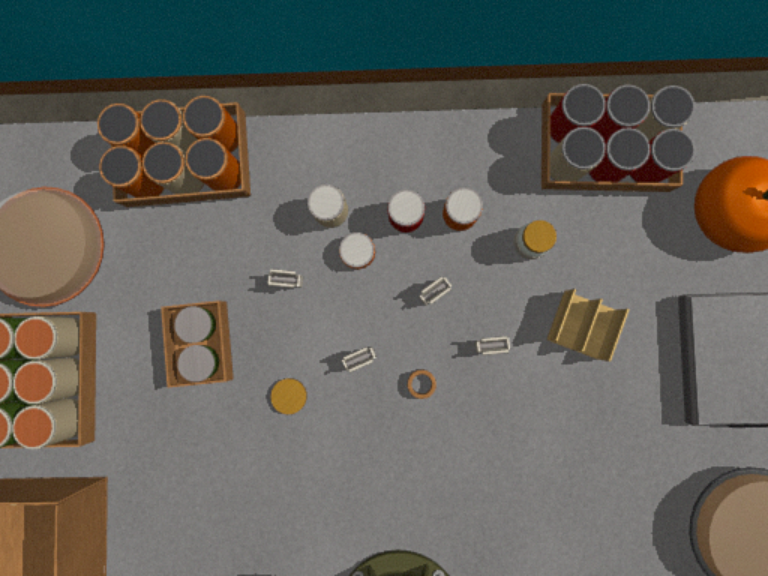

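View pics/scene0.png

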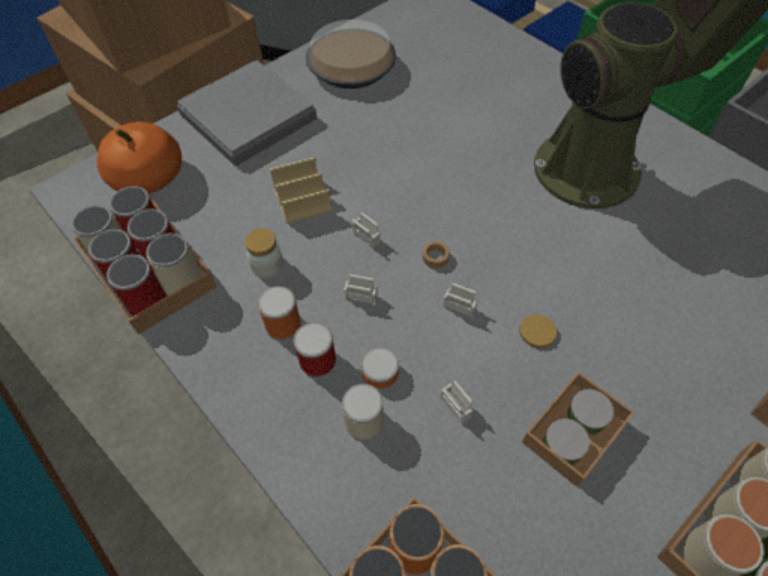

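The top view shows four clips near (284,279), (435,290), (358,358) and (493,345) in 1.5x pixels, with the rack at (590,325). The can group is at (325–465,190–250), and tape and lid are at (421,384) and (288,396).

```bash
cat > det.py <<'E'
from h import *
def clips(c,names="",boxes=None):
    W=pts(c); out=[]
    img=c["img"].astype(int); m=(img.min(-1)>135)&(img.max(-1)-img.min(-1)<50)
    m=m.astype(np.uint8)
    n,l,s,ce=cv2.connectedComponentsWithStats(cv2.dilate(m,np.ones((3,3))))
    for i in range(1,n):
        x,y,w,h,a=s[i]
        if a<40 or w>80 or h>80: continue
        k=(l==i)&(m>0); P=W[k]; P=P[np.isfinite(P).all(1)]
        if len(P)<20: continue
        P=P[(P[:,2]>25)&(P[:,2]<75)]
        if len(P)<15: continue
        (cx,cy),(aw,ah),an=cv2.minAreaRect(P[:,:2].astype(np.float32))
        H=P
        (cx,cy),(aw,ah),an=cv2.minAreaRect(H[:,:2].astype(np.float32))
        if aw<ah: L,an2=ah,an+90
        else: L,an2=aw,an
        out.append((cx,cy,L,min(aw,ah),an2,P[:,2].max(),ce[i]))
    return out
if __name__=="__main__":
  for n in("top","scene"):
    d=dict(np.load(n+"0.npz")); print(n)
    for o in clips(d): print(np.round(o[:6],1),np.round(o[6]))
    if 1:
        W=d["W"]; hsv=cv2.cvtColor(d["img"],cv2.COLOR_RGB2HSV)
        u0=(np.array([[545,285,635,365]])/1.5).astype(int)[0] if n=="top" else (np.array([265,150,335,225])/1.5).astype(int)
        sub=np.zeros(W.shape[:2],bool); sub[u0[1]:u0[3],u0[0]:u0[2]]=1
        for lo,hi in((55,75),(2,8)):
            k=sub&(W[...,2]>lo)&(W[...,2]<hi)&(hsv[...,1]>70)
            P=W[k]; r=cv2.minAreaRect(P[:,:2].astype(np.float32)); print("rack",lo,len(P),r,np.median(P[:,2]),np.nanmedian(W[...,2]))
E
python3 det.py
```

```text
top
[785.8 705.2  39.9   7.9 127.1  74.5] [  6. 132.]
[677.6  64.1  61.1  60.9  98.3  44.8] [237. 166.]
[626.5 201.   59.3  28.5  82.4  58.2] [189. 185.]
[596.9 -81.7  58.8  29.  123.9  57.8] [291. 193.]
[551.1 353.4  59.   25.6  24.9  46.1] [134. 213.]
[ 494.4 -185.2   58.4   28.4   94.7   57. ] [329. 230.]
[487.3 352.9  37.9  26.2  22.2  46.2] [135. 236.]
[474.   63.3  58.8  28.7 112.6  57.8] [239. 239.]
rack 55 301 ((527.7708129882812, -357.11456298828125), (105.28368377685547, 99.13330078125), 67.61722564697266) 65.31427619349688 1.249977802315584
rack 2 668 ((528.3389892578125, -355.7933349609375), (101.59410095214844, 99.7475814819336), 68.11138916015625) 4.938744461106012 1.249977802315584
scene
[  77.7 -659.8  130.2   47.4  118.4   75. ] [242.  18.]
[ 495.3 -187.7   57.1   30.6   96.1   58.5] [243. 149.]
[587.5 -90.3  44.1   6.2 120.9  57.4] [241. 184.]
[600.2 -81.3  57.9  24.7 124.5  59. ] [240. 191.]
[475.2  62.7  58.4  30.5 113.2  57.2] [307. 196.]
[678.   62.7  59.3  57.  114.5  43.5] [253. 242.]
[626.4 196.6  52.6  29.4  87.   57.9] [303. 264.]
rack 55 321 ((529.0697631835938, -358.65704345703125), (108.05847930908203, 96.44645690917969), 67.72364044189453) 62.769087400450644 1.2683605309703694
rack 2 35 ((559.0906982421875, -338.94195556640625), (65.54502868652344, 129.69815063476562), 25.767736434936523) 5.738445679297456 1.2683605309703694
```

Request:
{"fn": "play_rows", "kwargs": {"moves": [[0,0,-0.35,110,-90,0,60],[0,0,-0.7,220,-180,-20,50],[0,0,-1.0,340,-280,-60,45],[0,0,-1.3,420,-345,-100,45],[0,0,-1.393,459,-377,-120,45],[0,0,-1.393,459,-377,-120,45],[0,0,-1.393,459,-377,-120,45],[0,0,-1.393,459,-377,-120,45],[0,0,-1.393,459,-377,-120,45],[0,0,-1.393,459,-377,-120,45],[0,0,-1.393,459,-377,-120,45],[0,0,-1.393,459,-377,-120,45]]}}

```text
time: 1.3
ee_pos: [621.7, 202.3, 120.2]
ee_rot: [-3.141, 0.0, 1.466]
ft_force: [0.5, 0.4, 0.9]
width: 0.527
grip_force: 0.0
```

Request:
{"fn": "play_rows", "kwargs": {"moves": [[0,0,0,0,0,0,45],[0,0,0,0,0,0,45]]}}

```text
time: 1.5
ee_pos: [620.5, 202.7, 119.8]
ee_rot: [-3.139, 0.001, 1.463]
ft_force: [-1.0, 0.3, 0.5]
width: 0.525
grip_force: 0.0
```

```bash
python3 - <<'E'
from h import *
o=get_obs(); print(o["q"].round(3),o["ee_pos"].round(1),o["ee_rot"])
c=cam("scene"); save("s1.png",c["img"][190:330,220:400],4)
E
```

```text
[ 0.315  0.479 -0.083  1.011  0.     1.994] [620.5 202.7 119.8] [-3.13934601e+00  5.57078967e-04  1.46340369e+00]
```

View pics/s1.png

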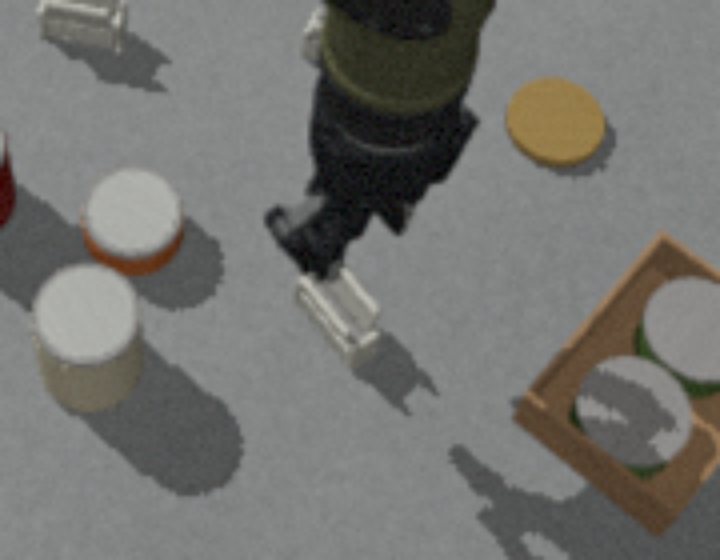

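The picture shows the fingers at crop (330,250) over clip A at (340,315), aligned across its hinge. I'll correct the position and descend.

Request:
{"fn": "play_rows", "kwargs": {"moves": [[0,0,0,6,-3.5,0,45],[0,0,0,6,-3.5,-25,45],[0,0,0,6,-3.5,-50,45],[0,0,0,6,-3.5,-74,45],[0,0,0,6,-3.5,-74,40],[0,0,0,6,-3.5,-74,36]]}}

```text
time: 2.15
ee_pos: [626.2, 201.2, 47.7]
ee_rot: [-3.141, 0.0, 1.467]
ft_force: [0.8, 0.0, 0.7]
width: 0.423
grip_force: 0.0
```

Request:
{"fn": "play_rows", "kwargs": {"moves": [[0,0,0,0,0,0,34],[0,0,0,0,0,0,32]]}}

```text
time: 2.35
ee_pos: [627.8, 201.0, 49.0]
ee_rot: [3.139, -0.001, 1.466]
ft_force: [0.2, -0.2, -0.4]
width: 0.376
grip_force: 0.1
```

Request:
{"fn": "play_rows", "kwargs": {"moves": [[0,0,0,0,0,0,30.5],[0,0,0,0,0,0,30.5]]}}

```text
time: 2.55
ee_pos: [627.1, 200.5, 47.9]
ee_rot: [3.141, -0.001, 1.466]
ft_force: [-0.3, -0.3, -0.2]
width: 0.357
grip_force: 0.1
```

Request:
{"fn": "play_rows", "kwargs": {"moves": [[0,0,0,0,0,0,29],[0,0,0,0,0,0,29]]}}

```text
time: 2.75
ee_pos: [627.1, 200.5, 47.9]
ee_rot: [3.141, -0.001, 1.466]
ft_force: [-2.2, 0.8, 6.1]
width: 0.342
grip_force: 12.4
```

Clip A resists at 12 N, so it is sound. On to the clip at (474,63).

Request:
{"fn": "play_rows", "kwargs": {"moves": [[0,0,0,0,0,0,36],[0,0,0,0,0,0,45],[0,0,0,0,0,40,45],[0,0,0,0,0,55,45],[0,0,0.13,-40,-35,55,45],[0,0,0.26,-75,-68,55,45],[0,0,0.39,-112,-100,55,45],[0,0,0.506,-152.5,-137.5,55,45],[0,0,0.506,-152.5,-137.5,55,45],[0,0,0.506,-152.5,-137.5,55,45],[0,0,0.506,-152.5,-137.5,55,45]]}}

```text
time: 3.85
ee_pos: [475.9, 63.4, 102.7]
ee_rot: [3.139, 0.0, 1.971]
ft_force: [0.4, 1.1, 0.5]
width: 0.53
grip_force: 0.0
```

Request:
{"fn": "play_rows", "kwargs": {"moves": [[0,0,0,0,0,0,45],[0,0,0,0,0,0,45]]}}

```text
time: 4.05
ee_pos: [475.3, 63.6, 102.1]
ee_rot: [3.141, 0.0, 1.973]
ft_force: [-0.5, -0.5, -0.6]
width: 0.523
grip_force: 0.0
```

```bash
python3 - <<'E'
from det import *
for n in("top","scene"):
    c=cam(n); print(n)
    for o in clips(c): print(np.round(o[:6],1))
E
```

```text
top
[785.2 703.7  45.5   9.3 126.2  73.2]
[597.1 -81.4  58.8  29.1 125.5  57.9]
[521.7 370.3 108.6  64.1   4.7  48.8]
scene
[  83.7 -669.1  144.1   63.1  125.9   75. ]
[ 495.2 -187.3   63.3   29.6   93.2   58.6]
[587.2 -90.   43.    4.9 127.1  58.9]
[600.6 -81.2  59.4  26.4 120.2  59.6]
[478.2  63.4  59.   25.7 108.5  57.3]
[678.   62.1  60.8  59.3 139.   43.1]
[626.4 199.9  59.6  30.6  80.7  58.4]
[491.1 351.3  43.7  35.7 175.2  45.9]
[486.8 387.5  31.2  13.9 172.8  46.7]
[550.4 369.2  62.7  51.8  79.1  46. ]
```

Request:
{"fn": "play_rows", "kwargs": {"moves": [[0,0,0,-0.5,0,-30,45],[0,0,0,-0.5,0,-54,42],[0,0,0,-0.5,0,-54,36],[0,0,0,-0.5,0,-54,34],[0,0,0,-0.5,0,-54,32],[0,0,0,-0.5,0,-54,31]]}}

```text
time: 4.75
ee_pos: [474.8, 63.1, 49.3]
ee_rot: [3.14, 0.001, 1.972]
ft_force: [0.1, 0.1, 0.2]
width: 0.362
grip_force: 0.1
```

Request:
{"fn": "play_rows", "kwargs": {"moves": [[0,0,0,0,0,0,30],[0,0,0,0,0,0,30]]}}

```text
time: 4.95
ee_pos: [474.1, 62.9, 48.7]
ee_rot: [3.141, 0.0, 1.972]
ft_force: [0.6, -0.4, 0.2]
width: 0.353
grip_force: 0.3
```

Request:
{"fn": "play_rows", "kwargs": {"moves": [[0,0,0,0,0,0,29],[0,0,0,0,0,0,29]]}}

```text
time: 5.15
ee_pos: [474.2, 62.9, 48.8]
ee_rot: [3.14, 0.0, 1.972]
ft_force: [0.1, -0.6, 4.6]
width: 0.338
grip_force: 3.9
```

Request:
{"fn": "play_rows", "kwargs": {"moves": [[0,0,0,0,0,0,28.3],[0,0,0,0,0,0,28.3]]}}

```text
time: 5.35
ee_pos: [474.2, 62.9, 48.9]
ee_rot: [3.14, 0.0, 1.972]
ft_force: [-2.0, 0.1, 6.6]
width: 0.33
grip_force: 4.2
```

Request:
{"fn": "play_rows", "kwargs": {"moves": [[0,0,0,0,0,0,27],[0,0,0,0,0,0,26],[0,0,0,0,0,0,26]]}}

```text
time: 5.65
ee_pos: [474.1, 62.8, 48.9]
ee_rot: [3.141, 0.0, 1.972]
ft_force: [-1.3, -0.3, 7.6]
width: 0.302
grip_force: 4.1
```

It gives at about 4 N, so this is the weak clip. I'll squeeze it to the stop.

Request:
{"fn": "play_rows", "kwargs": {"moves": [[0,0,0,0,0,0,25],[0,0,0,0,0,0,24],[0,0,0,0,0,0,23],[0,0,0,0,0,0,22],[0,0,0,0,0,0,21],[0,0,0,0,0,0,20],[0,0,0,0,0,0,19],[0,0,0,0,0,0,18],[0,0,0,0,0,0,17.5],[0,0,0,0,0,0,17.5]]}}

```text
time: 6.65
ee_pos: [474.0, 62.8, 48.7]
ee_rot: [3.141, 0.0, 1.972]
ft_force: [-0.5, -0.6, 5.3]
width: 0.207
grip_force: 3.2
```

Request:
{"fn": "play_rows", "kwargs": {"moves": [[0,0,0,0,0,0,17],[0,0,0,0,0,0,16.5],[0,0,0,0,0,0,16.5]]}}

```text
time: 6.95
ee_pos: [474.1, 62.8, 48.8]
ee_rot: [3.141, 0.001, 1.972]
ft_force: [-1.8, -0.3, 6.3]
width: 0.2
grip_force: 13.4
```

Request:
{"fn": "play_rows", "kwargs": {"moves": [[0,0,0,0,0,0,20],[0,0,0,0,0,0,30],[0,0,0,0,0,0,42],[0,0,0,0,0,0,45],[0,0,0,0,0,40,50],[0,0,0,0,0,80,60],[0,0,0.14,0,-45,90,80],[0,0,0.28,0,-90,90,80],[0,0,0.42,0,-130,90,80],[0,0,0.56,0,-130,90,80],[0,0,0.7,0,-130,90,80],[0,0,0.8,0,-130,90,80]]}}

```text
time: 8.15
ee_pos: [473.5, -67.8, 138.0]
ee_rot: [3.142, -0.0, 2.776]
ft_force: [-0.8, 0.5, 0.6]
width: 0.943
grip_force: 0.0
```

```bash
python3 - <<'E'
from det import *
for n in("top","scene"):
    c=cam(n); print(n)
    for o in clips(c): print(np.round(o[:6],1),o[6].round())
    np.savez(n+"1.npz",W=pts(c),**c)
    u,v=(239,239) if n=="top" else (307,196)
    k=c["img"][v-30:v+30,u-35:u+35]
    save(f"c_{n}.png",k,8)
a=cv2.imread("pics/c_top.png");b=cv2.imread("pics/c_scene.png"); cv2.imwrite("pics/both.png",cv2.resize(np.hstack([a,b]),(800,343)))
E
```

```text
top
[785.6 703.7  43.2   8.3 120.7  74.6] [  6. 132.]
[519.7 368.9 112.7  65.6   4.8  48. ] [129. 225.]
scene
[  84.8 -680.   117.3   51.8  131.    75. ] [240.  17.]
[ 495.4 -186.5   60.9   29.7   93.7   58.2] [240. 146.]
[586.7 -89.6  44.4   6.2 122.3  57.6] [240. 184.]
[600.2 -81.8  58.1  25.8 127.3  58.1] [239. 191.]
[475.2  52.2  38.3  24.8 110.2  58.5] [303. 194.]
[677.   63.1  60.8  58.1  49.5  43. ] [253. 242.]
[627.  199.6  59.4  30.8  81.2  57.1] [304. 265.]
```

View pics/both.png

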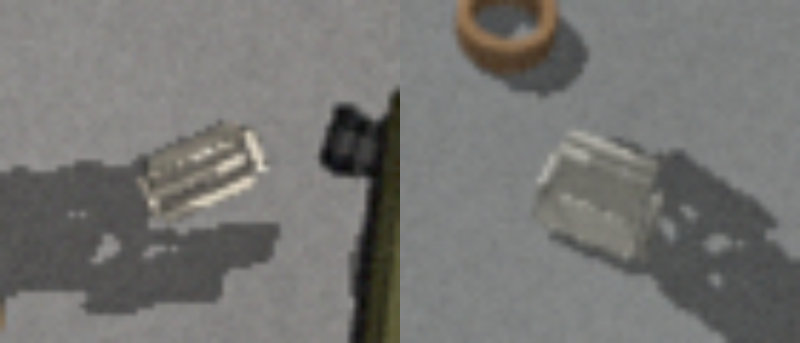

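The clip stands open: in the top crop at (205,170), in the scene crop at (600,190), and shaded by the arm. I'll locate it by height.

```bash
cat > loc.py <<'E'
from h import *
def loc(W,x,y,lo,hi,r=50):
    k=(np.hypot(W[...,0]-x,W[...,1]-y)<r)&(W[...,2]>lo)&(W[...,2]<hi); P=W[k]
    R=cv2.minAreaRect(P[:,:2].astype(np.float32)); (a,b),(w,h),an=R
    if w<h: an+=90
    return len(P),np.round([a,b,max(w,h),min(w,h),an%180,P[:,2].max()],1)
if __name__=="__main__":
  for n in("top0","scene0","top1","scene1"):
    W=np.load(n+".npz")["W"]
    for lo in(10,40,): print(n,lo,loc(W,475,63,lo,70))
E
python3 loc.py; python3 -c "
from h import *;o=get_obs();print(o['q'].round(3),o['ee_pos'].round(1),o['ee_rot'].round(3))"
```

```text
top0 10 (227, array([474. ,  63.8,  59.7,  29.9, 112.7,  57.8]))
top0 40 (86, array([474. ,  63.8,  45.7,  29.9, 112.7,  57.8]))
scene0 10 (309, array([475.2,  62.5,  60.1,  30.5, 113.2,  57.2]))
scene0 40 (125, array([475.3,  62.4,  45.8,  30.5, 113.2,  57.2]))
top1 10 (242, array([475. ,  64.1,  59.4,  32. , 111.9,  59.5]))
top1 40 (93, array([469.4,  61.6,  45. ,  19.7, 112.6,  59.5]))
scene1 10 (351, array([475.7,  62.8,  60.2,  33.1, 110.5,  59.8]))
scene1 40 (136, array([470.6,  60.5,  46.3,  22.4, 112.7,  59.8]))
[-0.141  0.156 -0.491  0.925  0.     0.229] [473.6 -67.3 138. ] [-3.142 -0.     2.772]
```

Request:
{"fn": "play_rows", "kwargs": {"moves": [[0,0,0.14,0,45,0,82],[0,0,0.28,0,90,0,82],[0,0,0.42,0.4,130,0,82],[0,0,0.56,0.4,130,0,82],[0,0,0.7,0.4,130,-20,82],[0,0,0.761,0.4,130,-48,82],[0,0,0.761,0.4,130,-48,82],[0,0,0.761,0.4,130,-48,82]]}}

```text
time: 9.05
ee_pos: [473.4, 62.9, 90.1]
ee_rot: [3.141, -0.002, -2.753]
ft_force: [0.3, -0.2, -0.4]
width: 0.961
grip_force: 0.0
```

Request:
{"fn": "play_rows", "kwargs": {"moves": [[0,0,0,0.4,0,-30,82],[0,0,0,0.4,0,-60,82],[0,0,0,0.4,0,-77,82],[0,0,0,0.4,0,-77,76],[0,0,0,0.4,0,-77,70],[0,0,0,0.4,0,-77,66],[0,0,0,0.4,0,-77,63],[0,0,0,0.4,0,-77,61],[0,0,0,0.4,0,-77,59],[0,0,0,0.4,0,-77,57],[0,0,0,0.4,0,-77,55],[0,0,0,0.4,0,-77,55]]}}

```text
time: 10.25
ee_pos: [475.3, 63.1, 14.4]
ee_rot: [-3.141, 0.002, -2.751]
ft_force: [-2.2, -0.5, 10.6]
width: 0.692
grip_force: 62.4
```

Request:
{"fn": "play_rows", "kwargs": {"moves": [[0,0,0,0,0,15,55],[0,0,0,0,0,45,55],[0,0,0,0,0,95,55],[0,0,0,0,0,125,55],[0,0,0,0,0,125,55]]}}

```text
time: 10.75
ee_pos: [477.9, 63.3, 142.9]
ee_rot: [-3.139, 0.008, -2.751]
ft_force: [1.0, 1.0, -0.6]
width: 0.692
grip_force: 65.1
```

```bash
python3 - <<'E'
from loc import *
n=np.array([np.sin(np.radians(22.3)),np.cos(np.radians(22.3))]); t=np.array([n[1],-n[0]])
for f in("top0","scene0"):
    d=np.load(f+".npz"); W=d["W"]
    k=(np.hypot(W[...,0]-528,W[...,1]+357)<80)&(W[...,2]>58)&(W[...,2]<75)
    P=W[k][:,:2]-[528.4,-357]; s=P@n
    print(f,np.histogram(s,np.arange(-60,61,4)))
    for c0 in(-50,0,50):
        q=P[abs(s-c0)<8]; a=np.polyfit(q@t,q@n,1); print(c0,len(q),a.round(3),(q@n).mean().round(1),np.ptp(q@n).round(1),(q@t).min().round(1),(q@t).max().round(1))
for nme in("top","scene"):
    c=cam(nme); np.savez(nme+"2.npz",W=pts(c),**c)
    u,v=(239,220) if nme=="top" else (307,190)
    save(f"d_{nme}.png",c["img"][v-50:v+50,u-55:u+55],4)
a=cv2.imread("pics/d_top.png");b=cv2.imread("pics/d_scene.png"); cv2.imwrite("pics/both2.png",cv2.resize(np.hstack([a,b]),(800,364)))
E
```

```text
top0 (array([ 0,  7, 74, 10,  0,  0,  0,  0,  0,  0,  0,  0,  0,  0, 32, 60,  0,
        0,  0,  0,  0,  0,  0,  0,  0,  0,  9, 70,  3,  0]), array([-60, -56, -52, -48, -44, -40, -36, -32, -28, -24, -20, -16, -12,
        -8,  -4,   0,   4,   8,  12,  16,  20,  24,  28,  32,  36,  40,
        44,  48,  52,  56,  60]))
-50 91 [ 4.0000e-03 -4.9587e+01] -49.6 6.2 -50.2 48.6
0 92 [0.002 0.313] 0.3 5.8 -49.5 49.0
50 82 [-2.0000e-03  5.0153e+01] 50.2 5.2 -48.7 46.8
scene0 (array([ 1, 26, 55,  8,  0,  0,  0,  0,  0,  0,  0,  0,  0,  6, 59, 33,  0,
        0,  0,  0,  0,  0,  0,  0,  0,  0, 30, 66,  1,  0]), array([-60, -56, -52, -48, -44, -40, -36, -32, -28, -24, -20, -16, -12,
        -8,  -4,   0,   4,   8,  12,  16,  20,  24,  28,  32,  36,  40,
        44,  48,  52,  56,  60]))
-50 89 [-1.0000e-02 -5.0877e+01] -50.9 9.0 -47.6 49.1
0 98 [ 0.006 -0.781] -0.8 9.2 -48.9 48.9
50 97 [5.0000e-03 4.8806e+01] 48.8 8.5 -48.0 49.4
```

View pics/both2.png

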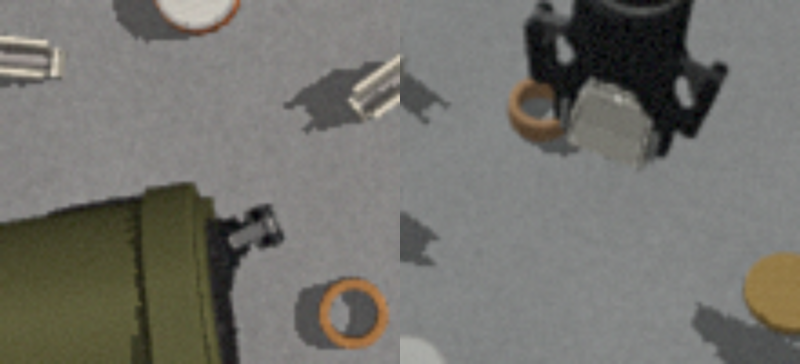

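The clip is held level by its cheeks in both views: at (250,235) in the top half and (610,120) in the scene half. Next I'll carry it over the +y lane.

Request:
{"fn": "play_rows", "kwargs": {"moves": [[0,0,0.08,5,-40,0,55],[0,0,0.18,12,-85,0,55],[0,0,0.28,20,-130,0,55],[0,0,0.38,27,-175,0,55],[0,0,0.48,35,-220,0,55],[0,0,0.58,42,-265,0,55],[0,0,0.68,50,-310,0,55],[0,0,0.76,56,-355,0,55],[0,0,0.79,60,-397.5,0,55],[0,0,0.79,60,-397.5,0,55],[0,0,0.79,60,-397.5,0,55],[0,0,0.79,60,-397.5,0,55]]}}

```text
time: 12.05
ee_pos: [533.4, -333.3, 136.5]
ee_rot: [3.139, 0.001, -1.96]
ft_force: [0.2, 0.1, -1.1]
width: 0.695
grip_force: 65.2
```

Request:
{"fn": "play_rows", "kwargs": {"moves": [[0,0,0,0,0,0,55],[0,0,0,0,0,0,55],[0,0,0,0,0,0,55]]}}

```text
time: 12.35
ee_pos: [534.7, -333.8, 138.3]
ee_rot: [-3.141, 0.0, -1.959]
ft_force: [0.2, 0.4, -0.2]
width: 0.691
grip_force: 65.2
```

```bash
python3 - <<'E'
from loc import *
c=cam("scene"); W=pts(c); o=get_obs(); print(o["q"].round(3),o["ee_pos"].round(1),o["ee_rot"].round(3))
img=c["img"].astype(int); 
K=(np.hypot(W[...,0]-537,W[...,1]+334)<45)&(W[...,2]>115)&(W[...,2]<190)&(img.min(-1)>90)
P=W[K]; print(len(P), P.min(0),P.max(0), cv2.minAreaRect(P[:,:2].astype(np.float32)))
v,u=np.where(K); cy,cx=int(v.mean()),int(u.mean()); cy=max(cy,60)
save("s3.png",c["img"][cy-60:cy+60,cx-80:cx+80],5)
E
```

```text
[-0.558  0.424 -0.124  1.023 -0.    -1.74 ] [ 534.7 -334.   138.4] [-3.141 -0.    -1.959]
330 [ 505.25096546 -353.7109878   131.8924193 ] [ 565.28957308 -310.60807349  185.12679726] ((534.75537109375, -333.79620361328125), (34.883827209472656, 58.89939880371094), 70.6867446899414)
```

View pics/s3.png

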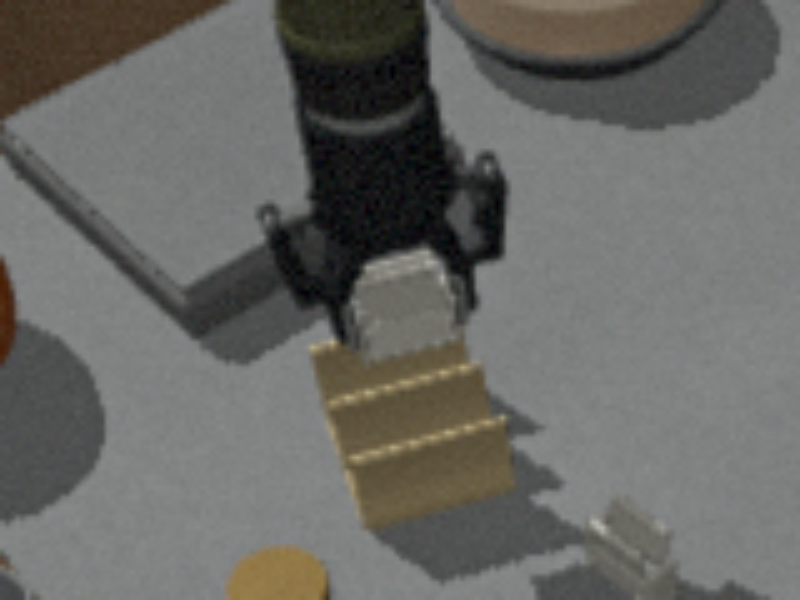

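Clip and lane line up: the clip is at (405,305) over the rack at (420,440). I'll lower it.

Request:
{"fn": "play_rows", "kwargs": {"moves": [[0,0,0,1.5,0,-15,55],[0,0,0,1.5,0,-40,55],[0,0,0,1.5,0,-62,55],[0,0,0,1.5,0,-80,55],[0,0,0,1.5,0,-95,55],[0,0,0,1.5,0,-105,55],[0,0,0,1.5,0,-112,55],[0,0,0,1.5,0,-115,55],[0,0,0,1.5,0,-116,55],[0,0,0,1.5,0,-116,55],[0,0,0,1.5,0,-116,55]]}}

```text
time: 13.5
ee_pos: [536.5, -334.9, 22.8]
ee_rot: [-3.14, -0.0, -1.96]
ft_force: [-0.0, 0.1, -1.1]
width: 0.687
grip_force: 65.2
```

Request:
{"fn": "play_rows", "kwargs": {"moves": [[0,0,0,0,0,-1,55],[0,0,0,0,0,-2,55],[0,0,0,0,0,-2,55]]}}

```text
time: 13.8
ee_pos: [535.9, -334.6, 20.1]
ee_rot: [3.142, -0.0, -1.96]
ft_force: [-0.1, -0.4, -0.1]
width: 0.689
grip_force: 65.2
```

Request:
{"fn": "play_rows", "kwargs": {"moves": [[0,0,0,0,0,-1,55],[0,0,0,0,0,-1,55]]}}

```text
time: 14.0
ee_pos: [535.9, -334.5, 19.0]
ee_rot: [3.141, 0.0, -1.96]
ft_force: [-0.1, 0.4, 0.5]
width: 0.693
grip_force: 65.2
```

Request:
{"fn": "play_rows", "kwargs": {"moves": [[0,0,0,0,0,-1,55],[0,0,0,0,0,-1,55]]}}

```text
time: 14.2
ee_pos: [536.0, -334.7, 18.5]
ee_rot: [-3.141, -0.0, -1.96]
ft_force: [-1.2, 0.2, 3.0]
width: 0.691
grip_force: 65.6
```

Contact at the predicted height. I'll release gently and withdraw straight up.

Request:
{"fn": "play_rows", "kwargs": {"moves": [[0,0,0,0,0,0,60],[0,0,0,0,0,0,63],[0,0,0,0,0,0,68],[0,0,0,0,0,0,75],[0,0,0,0,0,0,80],[0,0,0,0,0,0,80],[0,0,0,0,0,15,80],[0,0,0,0,0,40,80],[0,0,0,0,0,80,80],[0,0,0,0,0,120,80],[0,0,0,0,0,150,80]]}}

```text
time: 15.3
ee_pos: [536.7, -335.1, 172.2]
ee_rot: [-3.138, -0.001, -1.96]
ft_force: [0.8, -1.0, 0.9]
width: 0.938
grip_force: 0.0
```

Request:
{"fn": "play_rows", "kwargs": {"moves": [[0,0,0,-20,-45,0,80],[0,0,0,-40,-90,0,80],[0,0,0,-60,-135,0,80],[0,0,0,-60,-135,0,80],[0,0,0,-60,-135,0,80]]}}

```text
time: 15.8
ee_pos: [475.3, -470.6, 168.9]
ee_rot: [-3.141, 0.0, -1.963]
ft_force: [-0.1, -0.4, -0.8]
width: 0.934
grip_force: 0.0
```

```bash
python3 - <<'E'
from det import *
n_=np.array([np.sin(np.radians(22.3)),np.cos(np.radians(22.3))]); t=np.array([n_[1],-n_[0]])
for n in("top","scene"):
    c=cam(n); W=pts(c); print(n)
    for o in clips(c): print(np.round(o[:6],1))
    img=c["img"].astype(int); R=(W[...,:2]-[528.4,-357]); a=R@n_; b=R@t
    k=(a>5)&(a<45)&(abs(b)<45)&(W[...,2]>15)&(W[...,2]<75)&(img.max(-1)-img.min(-1)<35)
    P=W[k]; A=a[k];B=b[k]; print(len(P),A.min(),A.max(),B.min(),B.max(),P[:,2].max(),cv2.minAreaRect(P[:,:2].astype(np.float32)))
    h=P[:,2]>48; print("top part normal",A[h].min(),A[h].max())
    v,u=(225,393) if n=="top" else (128,200)
    save(f"e_{n}.png",c["img"][v-50:v+50,u-50:u+50],4)
a=cv2.imread("pics/e_top.png");b=cv2.imread("pics/e_scene.png"); cv2.imwrite("pics/both4.png",np.hstack([a,b]))
E
```

```text
top
[785.1 703.1  42.    8.  122.1  73.5]
[677.8  63.7  62.7  59.3 178.1  43.6]
[626.4 200.9  58.2  28.6  82.5  57.9]
[596.8 -81.6  58.7  29.  124.2  58.9]
[ 540.5 -613.4  136.    68.1   88.5   51.3]
[508.6 368.8 135.1  64.4   3.9  46.6]
[ 540.8 -343.3   46.6   20.9  171.5   63.4]
[ 494.4 -184.9   58.6   28.8   94.7   57.2]
[ 477.8 -555.    54.3   15.9  176.3   49.5]
272 8.00342669905285 36.4078696146398 -31.812804671061684 27.896838192056205 64.21378147930136 ((534.9105224609375, -335.7794494628906), (28.376821517944336, 59.72158432006836), 66.9769515991211)
top part normal 8.00342669905285 27.4938935251055
scene
[  81.  -664.1  140.6   58.2  121.    75. ]
[ 495.5 -185.8   58.8   29.7   97.    58.9]
[587.3 -89.4  43.3   6.2 122.9  57.4]
[600.2 -82.1  57.9  25.  129.9  57.4]
[677.8  63.   59.7  59.1  12.3  43.4]
[626.1 196.6  53.9  28.9  82.7  58.3]
113 6.571287234810395 44.4135889229014 -29.794953281255378 27.50188624865095 64.52964042106214 ((537.0308837890625, -333.01446533203125), (37.81446838378906, 57.28565216064453), 67.56633758544922)
top part normal 6.571287234810395 43.08503432476079
```

View pics/both4.png

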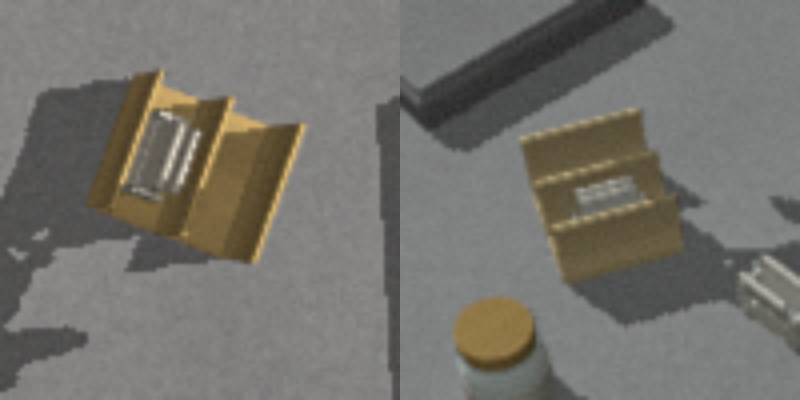

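The clip stands open and upright in the +y lane, at (165,155) in the top half, aligned and clear of both walls. The three other clips are unmoved. Handing in.

```bash
python3 -c "
from plant import *
print(finish_job())"
```

```text
the job is handed in; nothing more can be done
None
```

The weak clip was the one at about (474, 63) mm; it gave at about 4 N, now stands squeezed open and upright in the rack's +y lane, the other three clips are where they were, and the job is handed in at about 16 s.

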